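# Seal the property case in the locking press

### The arm

A 6-joint arm with a two-finger parallel gripper is mounted at the origin on the work surface. World frame = base frame: x ahead of the robot, y to its left, z up, the work surface at z = 0. Lengths are in m, angles in rad, forces in N, time in s.
With the tool pointing down it reaches from about 0.375 to 0.9 m from the base axis. Payload 3.1 kg.
Tool frame: the origin (TCP) lies at the very end of the fingers, on their centre line; the grasp point (between the pads) lies 19 mm behind it; z points along the fingers, y is the direction in which the jaws open and shut (so a half turn about z gives the same grasp; the last joint's range is limited). The gripper opens to 85 mm and grips with 20 to 120 N. Pads are 22 mm wide; open, the fingers measure 114 mm over their backs; the gripper's body (76 mm by 85 mm) begins 54 mm behind the grasp point. The pads swing forward as they close: fully open they stand 13 mm farther back than shut.
Start: joints at [-1.502, 0.527, 1.433, -0, 1.181, -0.178], TCP at [0.153, -0.606, 0.231] pointing down, gripper open.
Joint ranges: [-3.08, 3.08], [-0.75, 2.2], [0.22, 2.44], [-1.43, 4.57], [0, 2.65], [-2.85, 2.85]. Speed limits (rad/s): [2.79, 2.79, 3.14, 3.14, 3.14, 3.14].

### API

Orientations are given as a unit quaternion [x, y, z, w].
In Python, from station import manip gives the robot as it stands.
- The arm moves only by the tool send_rows, never from a script. Its argument "motion" is a list of rows, each an object with "gripper": the finger opening in mm, from 0 to 85.4; "travel": the shift along the tool's x, y, z in mm, a list of three; "rotation": the turn, a rotation vector about the tool's x, y, z in degrees, a list of three. In form: [{"gripper": gripper, "travel": [x, y, z], "rotation": [ax, ay, az]}, ...]. A call has 1 to 12 rows; each row shifts and turns the commanded pose from where the row before left it, along the tool's axes as they then stand; what a row does not reach is not made up. A row lasts 1/12 s, in which the tool goes at most 41.7 mm and 7.16 degrees, less where a joint would pass 70% of its speed; a pose out of reach is approached as far as the arm can. A call is refused whole if a number of a shift passes 41.7 or a number of a turn 7.16, either way. A call with a gripper value outside its range is refused whole. The fingers move at their own pace and stop on an object; "newtons" is the grip in N (left out, the last holds). Time passes only in rows, so rows that do not move let the fingers close. It gives the time, the measured TCP pose, the force and the opening at its end, in the units of the state.
- manip.sense(): the state, without advancing time (a new reading comes with each control period).
- manip.snapshot(name): name is "side" or "top" or "wrist"; returns the picture (420x560x3 uint8, red, green, blue); there is no depth.
- manip.calibration(name): a dict with "fx", "fy", "cx", "cy" (pixels), "cam_to_world" (4x4, takes a point from camera to world coordinates). Camera axes: x right, y down, z forward; pixel columns grow to the right and rows downward; lengths in m; the calibration is good to about 2 mm. A picture is of the moment at which its call begins: read the wrist's pose just before it. calibration takes no time and is no camera call; for the wrist camera it gives the pose at the moment of the call.
- manip.sign_off(): hands the job in, once; it reports no verdict.
The state is a dict: "t": time; "q": joint angles; "qd": joint speeds; "tau": joint torques, N m; "tcp_pos": TCP position; "tool_rot": TCP orientation; "force": force on the tool from outside, world axes, zero at the start; "ft_torque": the same for the moment, N m; "finger_gap": opening from 0.0 (shut) to 1.0 (fully open).
Only numpy, scipy, OpenCV 4.12 (cv2) and the standard library are available. Lean on these libraries where they do the work, as an engineer would, in place of code of your own. Each camera call takes 0.05 s, during which the arm holds its last target. There are 200 camera calls.

### The job

Seal the property case that stands in the locking press on the screening desk: push the case fully against the end stop farthest from its gap, and stand the wooden packing block that fills the leftover gap upright on the bed, square and about midway along the stop, between the case and the other end stop. Then press the clamp handle down over centre until it locks with the lid pressed fully home, and flick the release lever towards the tower so that the clamp springs open by itself. Do not strain the handle; leave the case and block in the press, and leave the other blocks and the things on the desk where they are.

Things in the scene. Friction and masses are not known exactly. Their poses are not given: they have to be found in the camera images.
- press: steel locking press fixed to the desk, elsewhere and turned each time. Origin on the desk below the jaw hinge; press coordinates are in its own frame, mm, z up. Base plate x -102 to 63, y -165 to 80, 12 thick: the bed. Tower x -24 to 24, y -20 to 56, up to z 113. The jaw arm (x -12 to 12) stands over it when open, up to z 200, its plunger foot at about y -105, z 140; it comes down on the lid as the handle is lowered
- bed (a point): point on the bed (z 12), press (0, -110, 12): where the middle of the case's underside is when the case is against the far stop; axes as the press. Two end stops, 8 thick, y -160 to -60, tops at z 34: far stop with its inner face at x = +50, near stop (beside the gap) at x = -89. Rails only 7 high at y -155 and -65, x -48 to 48, guide the case
- gap (a point): point on the bed, press (-69.5, -110, 12): middle of the 39 mm gap (in press x) that is left when the case is against the far stop; the axes are the press's
- handle_pivot (a point): hinge of the clamp handle, press (0, 35, 85). The handle turns about the press x axis through it: 80 degrees above level along +y when open, level along +y when locked
- handle_end (a point): middle of the upper face of the black rubber grip, near the handle's end: 145 mm from the hinge along the handle and 9 mm above its centre line. Grip 30 wide (press x), 18 thick, from 80 to 165 mm from the hinge. Axes: y along the handle outwards, z out of its upper face
- handle (a joint): clamp handle, rad: 0 = open (stays open by a spring), 1.40 = level, on its end stop. From about 0.6 rad on up to about 12 N is felt at the grip as the plunger presses the lid; dead centre at 1.18, beyond it the handle is drawn to its end stop and locks. Let go before that, it springs open
- release_tip (a point): top end of the release lever: a steel lever 16 wide with a 26 mm wide dark head, hinged on the upper side of the handle 45 mm from the handle's hinge and 12 mm above its centre line, 82 mm long, leaning 0.5 rad towards the grip. With the handle locked its tip is at press (0, 119, 169)
- release (a joint): release lever, rad: 0 = at rest, up to 0.8 = pushed towards the tower (press -y); springs back. With the clamp locked about 5 to 10 N near its head frees it after about 0.2 to 0.3 rad; then the handle springs up with about 5 N, until it meets whatever is above it
- case: grey plastic case, 100 (own x) x 80 x 50 mm high without its lid, about 0.3 to 0.5 kg, standing on the bed 6 to 16 mm short of the far stop, its axes nearly those of the press; origin under its middle
- lid_top (a point): middle of the top of the case's black push-in lid (94 x 74 mm), 67 mm above the case's underside at first and 60 mm when fully home
- lid (a joint): how far the lid has been pushed in, m: about 0 at first, 0.007 = fully home; takes more than 20 N to push and stays where it is left
- block_a: plain wood packing block standing on its end, 34 mm thick (own x) x 56 mm long (own y) x 60 mm high; origin under its middle. The one that fills the gap
- block_b: plain wood packing block standing on its end, 23 mm thick (own x) x 56 mm long (own y) x 60 mm high; origin under its middle. Too thin for the gap
- block_c: plain wood packing block standing on its end, 47 mm thick (own x) x 56 mm long (own y) x 60 mm high; origin under its middle. Too thick for the gap
- wand: black hand-held metal detector, 360 x 75 x 30 mm, lying; origin under its middle
- radio: black two-way radio standing up, 36 x 56 mm, 190 mm tall with its aerial; origin under its middle
- keys: bunch of keys lying flat, about 80 mm across; origin at its round black tag
- flask: steel flask with a black cap, 72 mm across, 190 mm high; origin under its middle
- stamp: hand stamp with a black foot 70 x 45 mm and a wooden knob, 90 mm high; origin under its middle
- spray: white bottle with a blue cap, 54 mm across, 160 mm high; origin under its middle
- plunger: sprung plunger with a round rubber foot, 28 mm across, at the end of the jaw arm; origin at the middle of its foot's face. When the clamp closes the foot meets the middle of the lid
Not all that is in view belongs to the job. Leave any orange or turquoise look-alike of the block_a alone.

How it is judged:
On the way, in this order (a step that is already met when the one before it is completed fails the run):
1. the packing block stands in the gap, the case against the far stop (x of block_a in the frame of press between -0.078 and -0.061 m and y of block_a in the frame of press between -0.13 and -0.09 m and z of each of block_a, case in the frame of press below 0.016 m and angle between block_a's own z axis and vertical below 0.08 rad and angle between the x axis of block_a and the x axis of press, either way round below 0.15 rad and x of case in the frame of press above -0.008 m and angle between case's own z axis and vertical below 0.05 rad), for 0.2 s.
2. the clamp is locked over centre on the case, the lid pressed home (value of joint handle above 1.34 rad and value of joint lid above 0.006 m and contact force between plunger and case above 10 N), for 0.3 s.
3. the release lever is flicked while the clamp is still down (value of joint release above 0.12 rad and value of joint handle above 0.8 rad).
At the end, for the whole second after the job is handed in: Clamp open again (handle within 0.2 rad of open, lever at rest), lid at least 6 of its 7 mm in, case flat on the bed within 8 mm of the far stop, the 34 mm block upright on the bed in the gap, within 20 mm of its middle and square within 0.15 rad; all at rest (all of step 1 and value of joint handle below 0.2 rad and value of joint release below 0.15 rad and value of joint lid above 0.006 m and linear speed of each of case, block_a below 0.02 m/s); the robot touches nothing.
It fails at once if the handle or its release lever is strained (more than 60 N from the robot) (contact force between handle and the fingers above 60 N or contact force between handle and the arm above 60 N).
It fails at once if another block or a thing on the desk is moved by more than 30 mm (distance of any of wand, radio, keys, flask, stamp, spray, block_b, block_c from where it was at the start of the episode above 0.03 m).
It also fails if it takes over 70 s, if anything falls off the work surface, if the arm or the gripper's body presses on something with over 40 N, if the wrist force passes 120 N, or if a joint passes its speed limit or range.

## Working session

There is one attempt and no reset: what is moved stays moved. The work goes in short steps, Python scripts to look and compute and a tool call to move; the robot and the scene stay as the last step left them, time stands still between calls to the robot, and variables do not carry over. Pictures are saved under pics/ and viewed, about 8 in all and at most 12, crops included, and the job is handed in when it is done.

Besides the shell and the picture viewer there is one more tool, called after ">>>" as name([rows], argument=value, ...), one row to a line, values as JSON. send_rows: Moves the arm, as the interface text tells. Its arguments: {"type":"object","properties":{"motion":{"type":"array","items":{"type":"object","properties":{"gripper":{"type":"number"},"travel":{"type":"array","items":{"type":"number"}},"rotation":{"type":"array","items":{"type":"number"}}}}},"newtons":{"type":"number"}},"required":["motion"]}

```bash
mkdir -p pics; ls; cat > h.py <<'E'
from station import manip
import numpy as np, cv2
from scipy.spatial.transform import Rotation as R
def save(n,f):
    im=manip.snapshot(n); cv2.imwrite(f'pics/{f}.png',cv2.cvtColor(im,cv2.COLOR_RGB2BGR)); return im
def ray(c,u,v,z):
    T=np.array(c['cam_to_world']); d=T[:3,:3]@[(u-c['cx'])/c['fx'],(v-c['cy'])/c['fy'],1]; o=T[:3,3]
    return o+d*(z-o[2])/d[2]
def proj(c,p):
    T=np.linalg.inv(np.array(c['cam_to_world'])); q=T[:3,:3]@np.array(p)+T[:3,3]
    return np.array([c['fx']*q[0]/q[2]+c['cx'],c['fy']*q[1]/q[2]+c['cy']])
E
python3 - <<'E'
from h import *
import json
cal={}
for n in('top','side'):
    save(n,n+'0'); c=manip.calibration(n); print(n,c)
a=cv2.imread('pics/top0.png');print(manip.sense())
E
```

```text
pics
top {'fx': 382.43920156434234, 'fy': 382.43920156434234, 'cx': 280.39859947074154, 'cy': 214.83366618082795, 'cam_to_world': array([[ 3.37737314e-04, -9.82127889e-01,  1.88214496e-01,
         3.72912036e-01],
       [-9.99982666e-01,  7.74686896e-04,  5.83681433e-03,
        -2.98983068e-02],
       [-5.87830544e-03, -1.88213204e-01, -9.82110602e-01,
         1.23045367e+00],
       [ 0.00000000e+00,  0.00000000e+00,  0.00000000e+00,
         1.00000000e+00]])}
side {'fx': 444.16260485912, 'fy': 444.16260485912, 'cx': 277.469660564752, 'cy': 205.86787086660908, 'cam_to_world': array([[ 0.99963814, -0.01563812,  0.02188686,  0.5559561 ],
       [-0.02587451, -0.78146775,  0.62340891, -0.70950411],
       [ 0.00735494, -0.62374963, -0.7815896 ,  0.99888842],
       [ 0.        ,  0.        ,  0.        ,  1.        ]])}
{'t': 0.1, 'q': array([-1.50247313e+00,  5.28361915e-01,  1.43377422e+00,  2.38356253e-06,
        1.18138977e+00, -1.78502456e-01]), 'qd': array([-2.34833851e-03, -5.05733564e-04, -2.10801578e-03,  4.51142907e-06,
        1.01964221e-03,  1.95138137e-04]), 'tau': array([-7.72288149e-05, -4.43305635e+01, -1.78586733e+01, -1.56817932e-04,
        3.88416258e-03, -8.55395371e-06]), 'tcp_pos': array([ 0.1526878 , -0.60540321,  0.23043838]), 'tool_rot': array([ 9.92393890e-01,  1.23099280e-01,  5.43246701e-05, -9.65100431e-04]), 'force': array([ 0.00563777, -0.18118618,  0.35428227]), 'ft_torque': array([ 0.00749161, -0.0064187 ,  0.00506677]), 'finger_gap': 0.9976987650897776}
```

View pics/top0.png

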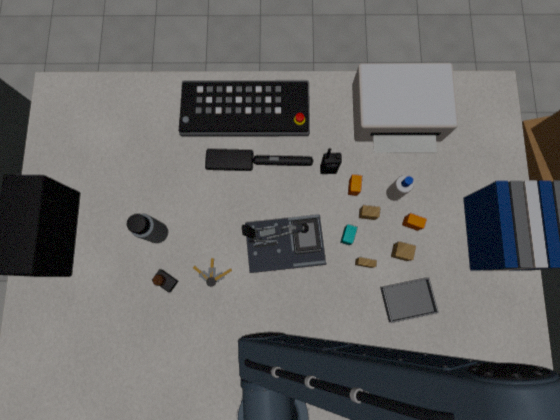

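View pics/side0.png

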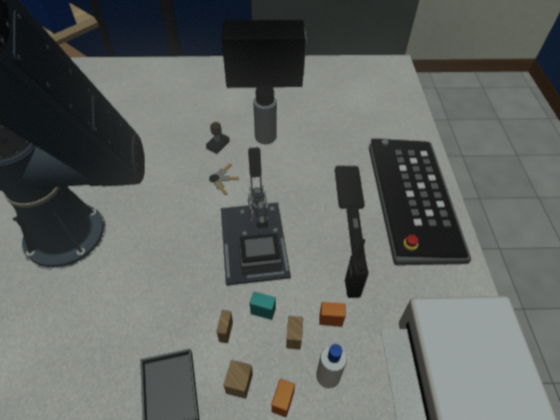

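The top view shows the press at about (285,243) px with the bed to the right. The wood blocks are at (370,212), (404,251) and (367,262). I'll enlarge the press and block areas.

```bash
python3 - <<'E'
import cv2,numpy as np
a=cv2.imread('pics/top0.png')[195:285,235:435]; b=cv2.imread('pics/side0.png')[190:400,200:320]
a=cv2.resize(a,None,fx=4,fy=4,interpolation=cv2.INTER_CUBIC)
b=cv2.resize(b,None,fx=4,fy=4,interpolation=cv2.INTER_CUBIC)
b=cv2.resize(cv2.imread('pics/side0.png')[140:290,200:400],None,fx=4,fy=4,interpolation=cv2.INTER_CUBIC)
g=lambda x:np.clip(255*(x/255.)**.6,0,255).astype('uint8')
cv2.imwrite('pics/ta.png',g(a));cv2.imwrite('pics/sb.png',g(b))
E
```

```text
(no output)
```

View pics/ta.png

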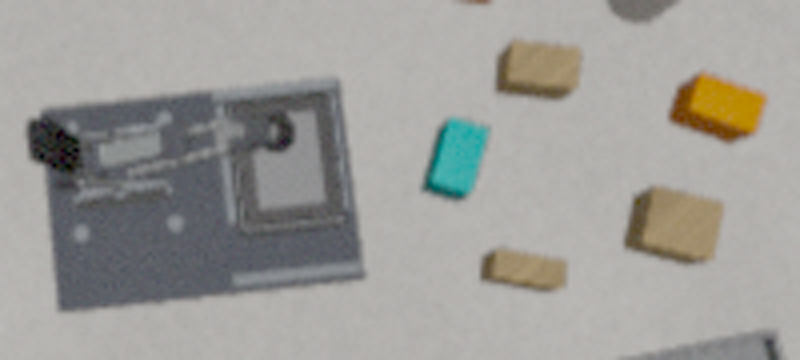

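View pics/sb.png

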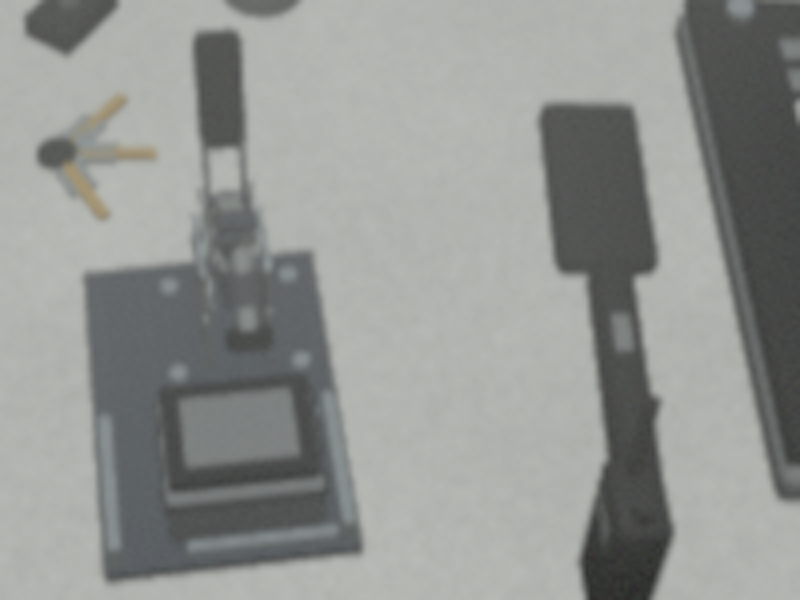

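```bash
cat >> h.py <<'E'
from scipy.optimize import least_squares
def fit2(P,W):  # model xy -> world
    P=np.array(P,float);W=np.array(W)[:,:2]
    f=lambda s:(np.c_[np.cos(s[2])*P[:,0]-np.sin(s[2])*P[:,1]+s[0],np.sin(s[2])*P[:,0]+np.cos(s[2])*P[:,1]+s[1]]-W).ravel()
    r=least_squares(f,[*W.mean(0),0]);return r.x,r.fun.reshape(-1,2)
E
python3 - <<'E'
from h import *
np.set_printoptions(precision=4,suppress=True)
t=manip.calibration('top');s=manip.calibration('side')
T=lambda u,v,z:ray(t,235+(u-1.5)/4,195+(v-1.5)/4,z)
S=lambda u,v,z:ray(s,200+(u-1.5)/4,140+(v-1.5)/4,z)
P=[(.063,-.165),(-.102,-.165),(-.102,.08)];W=[T(340,80,.012),T(363,278,.012),T(58,310,.012)]
P2=[(.063,.08),(-.102,.08),(-.102,-.165),(.063,-.165)];W2=[S(313,252,.012),S(85,273,.012),S(107,578,.012),S(362,550,.012)]
for p,w in((P,W),(P2,W2),(P+P2,W+W2)):
    x,r=fit2(p,w);print(x,np.abs(r).max());
for n,c in(('a',[(511,41),(580,46),(575,97),(505,88)]),('tops a',[(511,41),(580,46),(576,92),(509,82)])):
    w=np.array([T(u,v,.06) for u,v in c]);print(n,w,w.mean(0))
w=[T(u,v,.0785) for u,v in[(232,100),(333,96),(345,222),(243,230)]];print('lid?',np.array(w),np.mean(w,0))
E
```

```text
[0.5311 0.0079 0.0967] 0.002694562557922997
[0.532  0.0046 0.1034] 0.002384524027506274
[0.5316 0.006  0.0991] 0.0036122918601247944
a [[ 0.6287 -0.2793  0.06  ]
 [ 0.6247 -0.333   0.06  ]
 [ 0.5842 -0.3272  0.06  ]
 [ 0.5914 -0.2732  0.06  ]] [ 0.6072 -0.3032  0.06  ]
tops a [[ 0.6287 -0.2793  0.06  ]
 [ 0.6247 -0.333   0.06  ]
 [ 0.5881 -0.3282  0.06  ]
 [ 0.5961 -0.2765  0.06  ]] [ 0.6094 -0.3043  0.06  ]
lid? [[ 0.5787 -0.0605  0.0785]
 [ 0.5818 -0.1377  0.0785]
 [ 0.4854 -0.145   0.0785]
 [ 0.4793 -0.0682  0.0785]] [ 0.5313 -0.1028  0.0785]
```

```bash
cat >> h.py <<'E'
np.set_printoptions(precision=4,suppress=True)
PP=np.array([.5316,.006]);PY=.099
def press(x,y,z): c,s=np.cos(PY),np.sin(PY); return np.array([PP[0]+c*x-s*y,PP[1]+s*x+c*y,z])
def inpress(p): c,s=np.cos(PY),np.sin(PY); d=np.array(p[:2])-PP; return np.array([c*d[0]+s*d[1],-s*d[0]+c*d[1],p[2]])
def go(target,Rt):
    """rotvec (deg, tool) then remaining shift (mm) in the turned tool's axes"""
    s=manip.sense();R0=R.from_quat(s['tool_rot'])
    print('rot',np.degrees((R0.inv()*Rt).as_rotvec()),'then shift',1000*Rt.inv().apply(target-s['tcp_pos']))
down=lambda yaw:R.from_euler('z',yaw)*R.from_euler('x',np.pi)
E
python3 - <<'E'
from h import *
go(np.array([.575,-.304,.28]),down(-.11))
E
```

```text
rot [-0.1114 -0.0001 20.4445] then shift [ 386.6723 -345.9423  -49.5616]
```

>>> send_rows([
  {"gripper": 85,"travel": [0,0,-16],"rotation": [0,0,6.8]},
  {"gripper": 85,"travel": [0,0,-16],"rotation": [0,0,6.8]},
  {"gripper": 85,"travel": [0,0,-17],"rotation": [0,0,6.8]},
  {"gripper": 85,"travel": [25.8,-23,0],"rotation": [0,0,0]},
  {"gripper": 85,"travel": [25.8,-23,0],"rotation": [0,0,0]},
  {"gripper": 85,"travel": [25.8,-23,0],"rotation": [0,0,0]},
  {"gripper": 85,"travel": [25.8,-23,0],"rotation": [0,0,0]},
  {"gripper": 85,"travel": [25.8,-23,0],"rotation": [0,0,0]},
  {"gripper": 85,"travel": [25.8,-23,0],"rotation": [0,0,0]},
  {"gripper": 85,"travel": [25.8,-23,0],"rotation": [0,0,0]},
  {"gripper": 85,"travel": [25.8,-23,0],"rotation": [0,0,0]},
  {"gripper": 85,"travel": [25.8,-23,0],"rotation": [0,0,0]},
], newtons=50)

```text
t: 1.1
tcp_pos: [0.4071, -0.4241, 0.2799]
tool_rot: [0.999, -0.055, -0.0, -0.0]
force: [-0.2, 0.3, 0.7]
finger_gap: 0.999
```

>>> send_rows([
  {"gripper": 85,"travel": [25.8,-23,0],"rotation": [0,0,0]},
  {"gripper": 85,"travel": [25.8,-23,0],"rotation": [0,0,0]},
  {"gripper": 85,"travel": [25.8,-23,0],"rotation": [0,0,0]},
  {"gripper": 85,"travel": [25.8,-23,0],"rotation": [0,0,0]},
  {"gripper": 85,"travel": [25.8,-23,0],"rotation": [0,0,0]},
  {"gripper": 85,"travel": [25.8,-23,0],"rotation": [0,0,0]},
  {"gripper": 85,"travel": [0,0,0],"rotation": [0,0,0]},
  {"gripper": 85,"travel": [0,0,0],"rotation": [0,0,0]},
])

```text
t: 1.77
tcp_pos: [0.576, -0.3035, 0.2795]
tool_rot: [0.999, -0.053, -0.001, -0.0]
force: [1.0, 0.1, -0.1]
finger_gap: 0.993
```

```bash
python3 - <<'E'
from h import *
c=manip.calibration('wrist');save('wrist','w1');print(c);print(manip.sense())
E
```

```text
{'fx': 315.2366009905041, 'fy': 315.2366009905041, 'cx': 281.0544184882677, 'cy': 206.6214591907438, 'cam_to_world': array([[-0.1047, -0.9581, -0.2665,  0.6427],
       [-0.9945,  0.1009,  0.0277, -0.3095],
       [ 0.0004,  0.2679, -0.9634,  0.422 ],
       [ 0.    ,  0.    ,  0.    ,  1.    ]])}
{'t': 1.8167, 'q': array([-0.6583,  0.518 ,  1.3067, -0.0007,  1.3185,  1.0202]), 'qd': array([-0.0362, -0.0114,  0.0136, -0.0028, -0.0002, -0.0018]), 'tau': array([  1.1283, -45.5265, -19.8274,   0.0871,  -0.0131,   0.0066]), 'tcp_pos': array([ 0.575 , -0.3046,  0.2795]), 'tool_rot': array([ 0.9986, -0.0537, -0.0008, -0.0002]), 'force': array([-0.3008, -0.65  ,  0.4829]), 'ft_torque': array([-0.0291,  0.0399,  0.0356]), 'finger_gap': 0.9939004181734464}
```

View pics/w1.png

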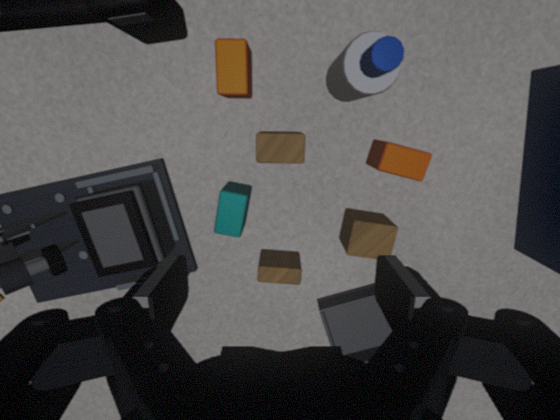

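The wrist view shows block_a's top face at (256..305,132..163) and the plate corners at (163,158) and (196,270).

```bash
python3 - <<'E'
from h import *
c=manip.calibration('wrist')
w=np.array([ray(c,u,v,.06) for u,v in[(256,132),(303,132),(305,163),(257.5,162.5)]])
P=[(.017,.028),(.017,-.028),(-.017,-.028),(-.017,.028)]
x,r=fit2(P,w);print(x,r)
for u,v in((163,158),(196,270)):print(ray(c,u,v,.012),inpress(ray(c,u,v,.012)))
# case top rim corners? near stop region
go(np.array([x[0],x[1],.028]),down(x[2]))
E
```

```text
[ 0.6105 -0.3068 -0.0946] [[-0.0004  0.001 ]
 [-0.0001 -0.0025]
 [ 0.0008 -0.    ]
 [-0.0003  0.0016]]
[ 0.6093 -0.1538  0.012 ] [ 0.0616 -0.1667  0.012 ]
[ 0.4475 -0.1677  0.012 ] [-0.1009 -0.1646  0.012 ]
rot [-0.0153  0.096  -0.7418] then shift [ 35.6056  -1.1723 251.5369]
```

>>> send_rows([
  {"gripper": 85,"travel": [9,-0.3,30],"rotation": [0,0,-0.7]},
  {"gripper": 85,"travel": [9,-0.3,30],"rotation": [0,0,0]},
  {"gripper": 85,"travel": [9,-0.3,30],"rotation": [0,0,0]},
  {"gripper": 85,"travel": [8.6,-0.3,30],"rotation": [0,0,0]},
  {"gripper": 85,"travel": [0,0,28],"rotation": [0,0,0]},
  {"gripper": 85,"travel": [0,0,28],"rotation": [0,0,0]},
  {"gripper": 85,"travel": [0,0,28],"rotation": [0,0,0]},
  {"gripper": 85,"travel": [0,0,25],"rotation": [0,0,0]},
  {"gripper": 85,"travel": [0,0,22],"rotation": [0,0,0]},
  {"gripper": 85,"travel": [0,0,0],"rotation": [0,0,0]},
])

```text
t: 2.65
tcp_pos: [0.6059, -0.3068, 0.0241]
tool_rot: [0.999, -0.05, -0.005, -0.003]
force: [-0.2, 0.1, 0.1]
finger_gap: 0.988
```

>>> send_rows([
  {"gripper": 45,"travel": [0,0,0],"rotation": [0,0,0]},
  {"gripper": 45,"travel": [0,0,0],"rotation": [0,0,0]},
  {"gripper": 45,"travel": [0,0,0],"rotation": [0,0,0]},
  {"gripper": 45,"travel": [0,0,0],"rotation": [0,0,0]},
  {"gripper": 45,"travel": [0,0,0],"rotation": [0,0,0]},
  {"gripper": 45,"travel": [0,0,0],"rotation": [0,0,0]},
])

```text
t: 3.15
tcp_pos: [0.6117, -0.3087, 0.0315]
tool_rot: [0.999, -0.048, 0.002, 0.001]
force: [-0.9, -0.2, 6.4]
finger_gap: 0.648
```

```bash
python3 - <<'E'
from h import *
print(manip.sense()['tcp_pos'])
go(press(-.100,-.110,.15),down(PY))
E
```

```text
[ 0.6117 -0.3087  0.0315]
rot [  0.1471  -0.1676 -11.2233] then shift [-148.5619 -211.0799 -118.4517]
```

>>> send_rows([
  {"gripper": 45,"travel": [0,0,-20],"rotation": [0,0,0]},
  {"gripper": 45,"travel": [0,0,-33],"rotation": [0,0,0]},
  {"gripper": 45,"travel": [0,0,-33],"rotation": [0,0,-5.6]},
  {"gripper": 45,"travel": [0,0,-32],"rotation": [0,0,-5.6]},
  {"gripper": 45,"travel": [-21,-30,0],"rotation": [0,0,0]},
  {"gripper": 45,"travel": [-21,-30,0],"rotation": [0,0,0]},
  {"gripper": 45,"travel": [-21,-30,0],"rotation": [0,0,0]},
  {"gripper": 45,"travel": [-21,-30,0],"rotation": [0,0,0]},
  {"gripper": 45,"travel": [-21,-30,0],"rotation": [0,0,0]},
  {"gripper": 45,"travel": [-21,-30,0],"rotation": [0,0,0]},
  {"gripper": 45,"travel": [-22,-31,0],"rotation": [0,0,0]},
  {"gripper": 45,"travel": [0,0,0],"rotation": [0,0,0]},
])

```text
t: 4.15
tcp_pos: [0.4336, -0.105, 0.1466]
tool_rot: [0.999, 0.051, -0.006, -0.004]
force: [-1.8, -0.0, -1.0]
finger_gap: 0.646
```

>>> send_rows([
  {"gripper": 45,"travel": [0,0,0],"rotation": [0,0,0]},
  {"gripper": 45,"travel": [0,0,0],"rotation": [0,0,0]},
  {"gripper": 45,"travel": [0,0,0],"rotation": [0,0,0]},
])

```text
t: 4.4
tcp_pos: [0.4442, -0.1134, 0.1478]
tool_rot: [0.999, 0.049, 0.001, 0.001]
force: [0.1, -0.6, -0.6]
finger_gap: 0.641
```

```bash
python3 - <<'E'
from h import *
s=manip.sense();print(s['tcp_pos'],s['force'],inpress(s['tcp_pos']))
go(press(-.100,-.110,.072),down(PY))
c=manip.calibration('wrist');im=save('wrist','w2')
E
```

```text
[ 0.4442 -0.1134  0.1478] [ 0.0865 -0.5649 -0.563 ] [-0.0987 -0.1101  0.1478]
rot [ 0.0993 -0.1426 -0.0496] then shift [-1.2745 -0.1479 75.7722]
```

View pics/w2.png

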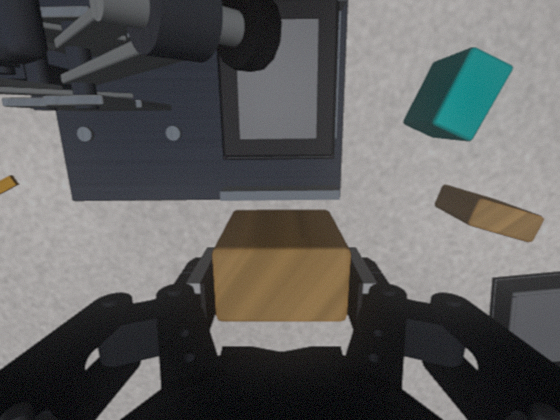

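```bash
python3 - <<'E'
from h import *
c=manip.calibration('wrist')
for p in((-.097,-.06,.034),(-.097,-.16,.034),(-.089,-.11,.034),(-.102,-.165,.012),(-.102,.08,.012)):print(p,proj(c,press(*p)))
print('block bottom+12 corners',[proj(c,press(-.0987+a,-.1101+b,.1163)) for a,b in((.017,.028),(.017,-.028))])
E
```

```text
(-0.097, -0.06, 0.034) [222.1239 200.2708]
(-0.097, -0.16, 0.034) [341.3233 200.1685]
(-0.089, -0.11, 0.034) [281.7451 190.8982]
(-0.102, -0.165, 0.012) [342.0358 199.5662]
(-0.102, 0.08, 0.012) [ 72.71   199.7965]
block bottom+12 corners [array([233.734 , 209.5806]), array([331.2393, 209.4918])]
```

>>> send_rows([
  {"gripper": 45,"travel": [-0.4,0,25],"rotation": [0,0,0]},
  {"gripper": 45,"travel": [-0.4,0,25],"rotation": [0,0,0]},
  {"gripper": 45,"travel": [-0.4,0,25],"rotation": [0,0,0]},
  {"gripper": 45,"travel": [0,0,0],"rotation": [0,0,0]},
  {"gripper": 45,"travel": [0,0,0],"rotation": [0,0,0]},
  {"gripper": 45,"travel": [0,0,0],"rotation": [0,0,0]},
])

```text
t: 4.95
tcp_pos: [0.4423, -0.1131, 0.0728]
tool_rot: [0.999, 0.049, 0.001, 0.0]
force: [0.2, 0.0, -0.7]
finger_gap: 0.65
```

>>> send_rows([
  {"gripper": 45,"travel": [6,0,0],"rotation": [0,0,0]},
  {"gripper": 45,"travel": [6,0,0],"rotation": [0,0,0]},
  {"gripper": 45,"travel": [5,0,0],"rotation": [0,0,0]},
  {"gripper": 45,"travel": [4,0,0],"rotation": [0,0,0]},
  {"gripper": 45,"travel": [4,0,0],"rotation": [0,0,0]},
  {"gripper": 45,"travel": [3,0,0],"rotation": [0,0,0]},
  {"gripper": 45,"travel": [2,0,0],"rotation": [0,0,0]},
  {"gripper": 45,"travel": [2,0,0],"rotation": [0,0,0]},
  {"gripper": 45,"travel": [1,0,0],"rotation": [0,0,0]},
  {"gripper": 45,"travel": [0,0,0],"rotation": [0,0,0]},
  {"gripper": 45,"travel": [0,0,0],"rotation": [0,0,0]},
])

```text
t: 5.87
tcp_pos: [0.4726, -0.1083, 0.0721]
tool_rot: [0.999, 0.049, -0.002, -0.001]
force: [-5.5, 0.7, 3.0]
finger_gap: 0.646
```

```bash
python3 - <<'E'
from h import *
s=manip.sense();print(s['tcp_pos'],s['force'],inpress(s['tcp_pos']),R.from_quat(s['tool_rot']).as_euler('xyz'))
E
```

```text
[ 0.4726 -0.1083  0.0721] [-5.5335  0.7195  2.9712] [-0.07   -0.1079  0.0721] [-3.1397  0.0032  0.0989]
```

>>> send_rows([
  {"gripper": 45,"travel": [1,0,0],"rotation": [0,0,0]},
  {"gripper": 45,"travel": [1,0,0],"rotation": [0,0,0]},
  {"gripper": 45,"travel": [0,0,0],"rotation": [0,0,0]},
  {"gripper": 45,"travel": [0,0,0],"rotation": [0,0,0]},
])

```text
t: 6.2
tcp_pos: [0.475, -0.1083, 0.0721]
tool_rot: [0.999, 0.049, -0.001, -0.001]
force: [-5.5, -0.1, 1.3]
finger_gap: 0.643
```

>>> send_rows([
  {"gripper": 45,"travel": [1,0,0],"rotation": [0,0,0]},
  {"gripper": 45,"travel": [1,0,0],"rotation": [0,0,0]},
  {"gripper": 45,"travel": [0,0,0],"rotation": [0,0,0]},
  {"gripper": 45,"travel": [0,0,0],"rotation": [0,0,0]},
])

```text
t: 6.53
tcp_pos: [0.4751, -0.1083, 0.0721]
tool_rot: [0.999, 0.05, -0.003, -0.001]
force: [-9.6, -2.8, 4.6]
finger_gap: 0.649
```

```bash
python3 - <<'E'
from h import *
s=manip.sense();print(s['tcp_pos'],s['force'],inpress(s['tcp_pos']),R.from_quat(s['tool_rot']).as_euler('xyz'))
c=manip.calibration('wrist');save('wrist','w3')
for p in((.05,-.15,.062),(.05,-.07,.062),(.05,-.16,.034),(.05,-.06,.034),(-.05,-.15,.062)):print(p,proj(c,press(*p)))
E
```

```text
[ 0.4751 -0.1083  0.0721] [-9.6136 -2.7988  4.5749] [-0.0675 -0.1081  0.0721] [-3.1396  0.0064  0.0996]
(0.05, -0.15, 0.062) [383.1578  -4.986 ]
(0.05, -0.07, 0.062) [193.5218  -5.1645]
(0.05, -0.16, 0.034) [385.7608  15.6145]
(0.05, -0.06, 0.034) [188.6425  15.4153]
(-0.05, -0.15, 0.062) [365.508  220.3124]
```

View pics/w3.png

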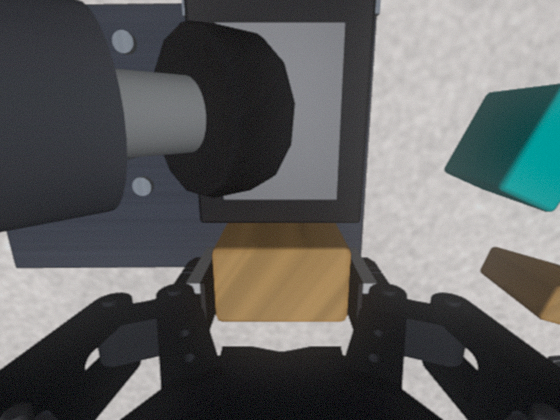

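>>> send_rows([
  {"gripper": 45,"travel": [-3,0,0],"rotation": [0,0,0]},
  {"gripper": 45,"travel": [-2.5,0,0],"rotation": [0,0,0]},
  {"gripper": 45,"travel": [0,0,0],"rotation": [0,0,0]},
  {"gripper": 45,"travel": [0,0,0],"rotation": [0,0,0]},
  {"gripper": 45,"travel": [0,0,0],"rotation": [0,0,0]},
])

```text
t: 7.0
tcp_pos: [0.4739, -0.1097, 0.0725]
tool_rot: [0.999, 0.049, 0.001, 0.0]
force: [-0.0, -0.6, -0.6]
finger_gap: 0.648
```

```bash
python3 - <<'E'
from h import *
s=manip.sense();print(s['tcp_pos'],s['force'],inpress(s['tcp_pos']))
go(press(-.0698,-.110,.0445),down(PY))
E
```

```text
[ 0.4739 -0.1097  0.0725] [-0.0016 -0.5982 -0.59  ] [-0.0688 -0.1094  0.0725]
rot [ 0.0626 -0.1279 -0.045 ] then shift [-0.9914  0.5942 27.9794]
```

>>> send_rows([
  {"gripper": 45,"travel": [-1.2,0,0],"rotation": [0,0,0]},
  {"gripper": 45,"travel": [0,0,5],"rotation": [0,0,0]},
  {"gripper": 45,"travel": [0,0,6],"rotation": [0,0,0]},
  {"gripper": 45,"travel": [0,0,6],"rotation": [0,0,0]},
  {"gripper": 45,"travel": [0,0,6],"rotation": [0,0,0]},
  {"gripper": 45,"travel": [0,0,4],"rotation": [0,0,0]},
  {"gripper": 45,"travel": [0,0,0],"rotation": [0,0,0]},
  {"gripper": 45,"travel": [0,0,0],"rotation": [0,0,0]},
  {"gripper": 45,"travel": [0,0,0],"rotation": [0,0,0]},
])

```text
t: 7.75
tcp_pos: [0.4715, -0.1094, 0.0452]
tool_rot: [0.999, 0.049, -0.0, -0.0]
force: [0.1, -0.1, -0.4]
finger_gap: 0.645
```

```bash
python3 - <<'E'
from h import *
s=manip.sense();print(s['tcp_pos'],s['force'],inpress(s['tcp_pos']))
E
```

```text
[ 0.4715 -0.1094  0.0452] [ 0.1453 -0.0927 -0.4017] [-0.0712 -0.1089  0.0452]
```

>>> send_rows([
  {"gripper": 45,"travel": [0.7,0,2],"rotation": [0,0,0]},
  {"gripper": 45,"travel": [0,0,0],"rotation": [0,0,0]},
  {"gripper": 72,"travel": [0,0,0],"rotation": [0,0,0]},
  {"gripper": 72,"travel": [0,0,0],"rotation": [0,0,0]},
  {"gripper": 72,"travel": [0,0,0],"rotation": [0,0,0]},
  {"gripper": 72,"travel": [0,0,-15],"rotation": [0,0,0]},
  {"gripper": 72,"travel": [0,0,-25],"rotation": [0,0,0]},
  {"gripper": 72,"travel": [0,0,-30],"rotation": [0,0,0]},
  {"gripper": 72,"travel": [-30,0,-20],"rotation": [0,0,0]},
  {"gripper": 72,"travel": [-30,0,-20],"rotation": [0,0,0]},
  {"gripper": 72,"travel": [0,0,0],"rotation": [0,0,0]},
  {"gripper": 72,"travel": [0,0,0],"rotation": [0,0,0]},
])

```text
t: 8.75
tcp_pos: [0.4118, -0.1152, 0.1544]
tool_rot: [0.999, 0.049, 0.001, 0.001]
force: [0.4, -0.3, -0.3]
finger_gap: 0.839
```

```bash
python3 - <<'E'
from h import *
s=manip.sense();print(s['tcp_pos'],s['force'],inpress(s['tcp_pos']),s['q'])
c=manip.calibration('wrist');save('wrist','w4')
for y in(-.082,-.138):print([proj(c,press(-.0695+a,y,.072)).round(0) for a in(.017,-.017)])
E
```

```text
[ 0.4118 -0.1152  0.1544] [ 0.4407 -0.3258 -0.2955] [-0.1312 -0.1088  0.1544] [-0.5355  0.4004  1.9922  0.0001  0.7469  0.9381]
[array([243., 102.]), array([244., 152.])]
[array([325., 102.]), array([324., 152.])]
```

View pics/w4.png

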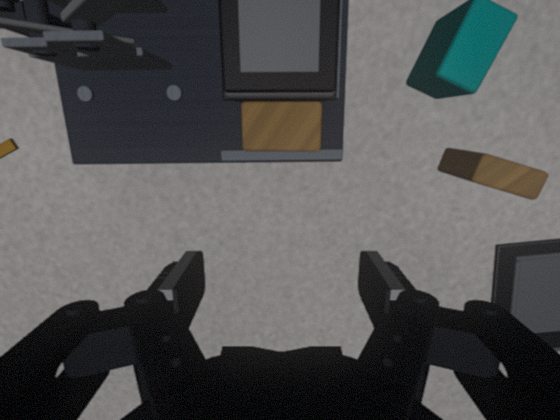

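Block is square in the gap, on the bed, with the case home: block edges at about (243–322,101–152), which match the prediction. Next is the handle.

```bash
python3 - <<'E'
from h import *
s=manip.sense()
d=press(0,.005,.26)-s['tcp_pos'];print('world d',d*1000)
R0=down(PY)
# 10 rotating rows: constant world step, tool frame per row
st=np.array([d[0],d[1],0])/13*1000
for k in range(13):
    Rk=down(PY+np.pi/2*k/13); print(k,Rk.inv().apply(st).round(0))
E
```

```text
world d [118.2343 126.538  106.1043]
0 [10. -9. -0.]
1 [11. -8. -0.]
2 [12. -6. -0.]
3 [12. -5. -0.]
4 [13. -3. -0.]
5 [13. -2. -0.]
6 [13.  0.  0.]
7 [13.  2.  0.]
8 [13.  3.  0.]
9 [12.  5.  0.]
10 [12.  6.  0.]
11 [11.  8.  0.]
12 [10.  9.  0.]
```

>>> send_rows([
  {"gripper": 0,"travel": [0,0,-40],"rotation": [0,0,0]},
  {"gripper": 0,"travel": [0,0,-40],"rotation": [0,0,0]},
  {"gripper": 0,"travel": [0,0,-40],"rotation": [0,0,0]},
  {"gripper": 0,"travel": [0,0,-30],"rotation": [0,0,0]},
  {"gripper": 0,"travel": [10,-9,0],"rotation": [0,0,-6.92]},
  {"gripper": 0,"travel": [11,-8,0],"rotation": [0,0,-6.92]},
  {"gripper": 0,"travel": [12,-6,0],"rotation": [0,0,-6.92]},
  {"gripper": 0,"travel": [12,-5,0],"rotation": [0,0,-6.92]},
  {"gripper": 0,"travel": [13,-3,0],"rotation": [0,0,-6.92]},
  {"gripper": 0,"travel": [13,-2,0],"rotation": [0,0,-6.92]},
  {"gripper": 0,"travel": [13,0,0],"rotation": [0,0,-6.92]},
  {"gripper": 0,"travel": [13,2,0],"rotation": [0,0,-6.92]},
])

```text
t: 9.8
tcp_pos: [0.4857, -0.0364, 0.3023]
tool_rot: [0.86, 0.51, -0.0, -0.0]
force: [0.2, 0.4, 0.1]
finger_gap: -0.002
```

>>> send_rows([
  {"gripper": 0,"travel": [13,3,0],"rotation": [0,0,-6.92]},
  {"gripper": 0,"travel": [12,5,0],"rotation": [0,0,-6.92]},
  {"gripper": 0,"travel": [12,6,0],"rotation": [0,0,-6.92]},
  {"gripper": 0,"travel": [11,8,0],"rotation": [0,0,-6.92]},
  {"gripper": 0,"travel": [10,9,0],"rotation": [0,0,-6.92]},
  {"gripper": 0,"travel": [0,0,0],"rotation": [0,0,0]},
  {"gripper": 0,"travel": [0,0,0],"rotation": [0,0,0]},
  {"gripper": 0,"travel": [0,0,0],"rotation": [0,0,0]},
])

```text
t: 10.47
tcp_pos: [0.5299, 0.0115, 0.3025]
tool_rot: [0.672, 0.74, -0.001, -0.001]
force: [-0.2, 0.3, 0.6]
finger_gap: 0.001
```

```bash
python3 - <<'E'
from h import *
s=manip.sense();print(s['t'],s['tcp_pos'],inpress(s['tcp_pos']))
go(press(0,.005,.236),down(PY+np.pi/2))
def corner(th,S=.155): return np.array([.035+S*np.cos(th)-.009*np.sin(th),.085+S*np.sin(th)+.009*np.cos(th)])
a=np.radians(np.arange(80,-1,-5));C=np.array([corner(t) for t in a])*1000
print('start TCP y,z',C[0]-[11,0]);print(np.c_[np.degrees(a[1:]),np.diff(C,axis=0)].round(1))
c=manip.calibration('wrist');save('wrist','w5')
n=lambda S,h,x,th:press(x,.035+S*np.cos(th)-h*np.sin(th),.085+S*np.sin(th)+h*np.cos(th))
th=np.radians(80)
print([proj(c,n(.165,.009,x,th)).round(0) for x in(-.015,.015)],[proj(c,n(.08,.009,x,th)).round(0) for x in(-.015,.015)],proj(c,n(.0843,.084,0,th)))
E
```

```text
10.4667 [0.5299 0.0115 0.3025] [-0.0011  0.0056  0.3025]
rot [-0.0915 -0.0045 -0.1917] then shift [-0.6185  1.1414 66.5182]
start TCP y,z [ 42.0522 239.208 ]
[[ 75.   13.4  -2.2]
 [ 70.   13.1  -3.3]
 [ 65.   12.8  -4.4]
 [ 60.   12.4  -5.5]
 [ 55.   11.8  -6.6]
 [ 50.   11.2  -7.6]
 [ 45.   10.5  -8.6]
 [ 40.    9.7  -9.4]
 [ 35.    8.9 -10.2]
 [ 30.    7.9 -11. ]
 [ 25.    6.9 -11.6]
 [ 20.    5.9 -12.2]
 [ 15.    4.8 -12.7]
 [ 10.    3.7 -13. ]
 [  5.    2.5 -13.3]
 [  0.    1.4 -13.5]]
[array([259., 152.]), array([308., 152.])] [array([266., 159.]), array([300., 159.])] [283.2447 243.9798]
```

View pics/w5.png

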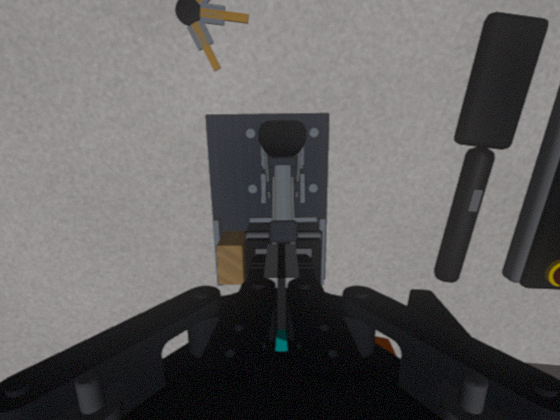

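>>> send_rows([
  {"gripper": 0,"travel": [0,1.1,22],"rotation": [0,0,0]},
  {"gripper": 0,"travel": [0,0,22],"rotation": [0,0,0]},
  {"gripper": 0,"travel": [0,0,20],"rotation": [0,0,0]},
  {"gripper": 0,"travel": [10,0,0],"rotation": [0,0,0]},
  {"gripper": 0,"travel": [10,0,0],"rotation": [0,0,0]},
  {"gripper": 0,"travel": [8,0,0],"rotation": [0,0,0]},
  {"gripper": 0,"travel": [5,0,0],"rotation": [0,0,0]},
  {"gripper": 0,"travel": [4,0,0],"rotation": [0,0,0]},
  {"gripper": 0,"travel": [0,0,0],"rotation": [0,0,0]},
  {"gripper": 0,"travel": [0,0,0],"rotation": [0,0,0]},
])

```text
t: 11.35
tcp_pos: [0.5279, 0.0489, 0.2401]
tool_rot: [0.671, 0.741, 0.0, 0.001]
force: [0.5, 0.5, 0.5]
finger_gap: 0.001
```

>>> send_rows([
  {"gripper": 0,"travel": [6,0,1],"rotation": [0,0,0]},
  {"gripper": 0,"travel": [7,0,1],"rotation": [0,0,0]},
  {"gripper": 0,"travel": [7,0,1],"rotation": [0,0,0]},
  {"gripper": 0,"travel": [6.5,0,1.5],"rotation": [0,0,0]},
  {"gripper": 0,"travel": [6.5,0,1.5],"rotation": [0,0,0]},
  {"gripper": 0,"travel": [6.5,0,2],"rotation": [0,0,0]},
  {"gripper": 0,"travel": [0,0,0],"rotation": [0,0,0]},
  {"gripper": 0,"travel": [0,0,0],"rotation": [0,0,0]},
])

```text
t: 12.02
tcp_pos: [0.5234, 0.0885, 0.231]
tool_rot: [0.671, 0.741, -0.0, -0.0]
force: [-0.1, -2.7, 0.0]
finger_gap: -0.001
```

```bash
python3 - <<'E'
from h import *
s=manip.sense();p=inpress(s['tcp_pos']);print(p,s['force'])
E
```

```text
[0.     0.0829 0.231 ] [-0.123  -2.6843  0.0374]
```

>>> send_rows([
  {"gripper": 0,"travel": [6.2,0,2.8],"rotation": [0,0,0]},
  {"gripper": 0,"travel": [6.2,0,2.8],"rotation": [0,0,0]},
  {"gripper": 0,"travel": [5.9,0,3.3],"rotation": [0,0,0]},
  {"gripper": 0,"travel": [5.9,0,3.3],"rotation": [0,0,0]},
  {"gripper": 0,"travel": [5.6,0,3.8],"rotation": [0,0,0]},
  {"gripper": 0,"travel": [5.6,0,3.8],"rotation": [0,0,0]},
  {"gripper": 0,"travel": [5.2,0,4.3],"rotation": [0,0,0]},
  {"gripper": 0,"travel": [5.2,0,4.3],"rotation": [0,0,0]},
  {"gripper": 0,"travel": [4.8,0,4.7],"rotation": [0,0,0]},
  {"gripper": 0,"travel": [4.8,0,4.7],"rotation": [0,0,0]},
  {"gripper": 0,"travel": [4.4,0,5.1],"rotation": [0,0,0]},
  {"gripper": 0,"travel": [4.4,0,5.1],"rotation": [0,0,0]},
])

```text
t: 13.02
tcp_pos: [0.5172, 0.1522, 0.1836]
tool_rot: [0.672, 0.741, -0.0, 0.0]
force: [-2.9, -1.2, 8.2]
finger_gap: 0.001
```

```bash
python3 - <<'E'
from h import *
s=manip.sense();p=inpress(s['tcp_pos']);print(p,s['force']);q=p+[0,.011-.035,-.085];r=np.hypot(q[1],q[2]);print(r,np.degrees(np.arctan2(q[2],q[1])-np.arcsin(.009/r)))
E
```

```text
[0.0002 0.1469 0.1836] [-2.8603 -1.2019  8.2061]
0.15758678186170538 35.47288776204113
```

>>> send_rows([
  {"gripper": 0,"travel": [4,0,5.5],"rotation": [0,0,0]},
  {"gripper": 0,"travel": [4,0,5.5],"rotation": [0,0,0]},
  {"gripper": 0,"travel": [3.5,0,5.8],"rotation": [0,0,0]},
  {"gripper": 0,"travel": [3.5,0,5.8],"rotation": [0,0,0]},
  {"gripper": 0,"travel": [3,0,6.1],"rotation": [0,0,0]},
  {"gripper": 0,"travel": [3,0,6.1],"rotation": [0,0,0]},
  {"gripper": 0,"travel": [2.4,0,6.4],"rotation": [0,0,0]},
  {"gripper": 0,"travel": [2.4,0,6.4],"rotation": [0,0,0]},
  {"gripper": 0,"travel": [1.8,0,6.5],"rotation": [0,0,0]},
  {"gripper": 0,"travel": [1.8,0,6.5],"rotation": [0,0,0]},
  {"gripper": 0,"travel": [1.3,0,6.7],"rotation": [0,0,0]},
  {"gripper": 0,"travel": [1.3,0,6.7],"rotation": [0,0,0]},
])

```text
t: 14.02
tcp_pos: [0.5142, 0.1835, 0.1082]
tool_rot: [0.672, 0.741, -0.0, -0.0]
force: [0.8, 0.1, 0.2]
finger_gap: -0.003
```

>>> send_rows([
  {"gripper": 0,"travel": [0.7,0,6],"rotation": [0,0,0]},
  {"gripper": 0,"travel": [0.7,0,5],"rotation": [0,0,0]},
  {"gripper": 0,"travel": [0,0,2],"rotation": [0,0,0]},
  {"gripper": 0,"travel": [0,0,1],"rotation": [0,0,0]},
  {"gripper": 0,"travel": [0,0,0],"rotation": [0,0,0]},
  {"gripper": 0,"travel": [0,0,0],"rotation": [0,0,0]},
  {"gripper": 0,"travel": [0,0,0],"rotation": [0,0,0]},
])

```text
t: 14.6
tcp_pos: [0.5144, 0.1849, 0.0957]
tool_rot: [0.672, 0.741, 0.0, 0.0]
force: [-0.2, 0.6, -0.2]
finger_gap: -0.001
```

```bash
python3 - <<'E'
from h import *
s=manip.sense();p=inpress(s['tcp_pos']);print(p,s['force'])
E
```

```text
[0.0006 0.1798 0.0957] [-0.2114  0.6393 -0.1561]
```

>>> send_rows([
  {"gripper": 0,"travel": [0,0,2],"rotation": [0,0,0]},
  {"gripper": 0,"travel": [0,0,2],"rotation": [0,0,0]},
  {"gripper": 0,"travel": [0,0,1],"rotation": [0,0,0]},
  {"gripper": 0,"travel": [0,0,0],"rotation": [0,0,0]},
  {"gripper": 0,"travel": [0,0,0],"rotation": [0,0,0]},
])

```text
t: 15.02
tcp_pos: [0.5148, 0.185, 0.0937]
tool_rot: [0.672, 0.741, 0.001, 0.001]
force: [-4.1, -0.8, 22.3]
finger_gap: -0.0
```

```bash
python3 - <<'E'
from h import *
s=manip.sense();p=inpress(s['tcp_pos']);print(p,s['force'])
go(press(0,.165,.160),down(PY+np.pi/2))
c=manip.calibration('wrist');save('wrist','w6');save('side','s6')
cv2.imwrite('pics/s6c.png',cv2.resize(cv2.imread('pics/s6.png')[120:290,180:330],None,fx=3.5,fy=3.5,interpolation=cv2.INTER_CUBIC))
c=manip.calibration('side');f=lambda p:((proj(c,press(*p))-[180,120])*3.5).round(0)
print('grip end',f((0,.2,.094)),'lever tip',f((0,.119,.169)))
E
```

```text
[0.001  0.1798 0.0937] [-4.1174 -0.7503 22.3127]
rot [ 0.1551  0.0066 -0.0534] then shift [-14.8252  -0.9651 -66.3045]
grip end [250. 118.] lever tip [256. 123.]
```

View pics/s6c.png

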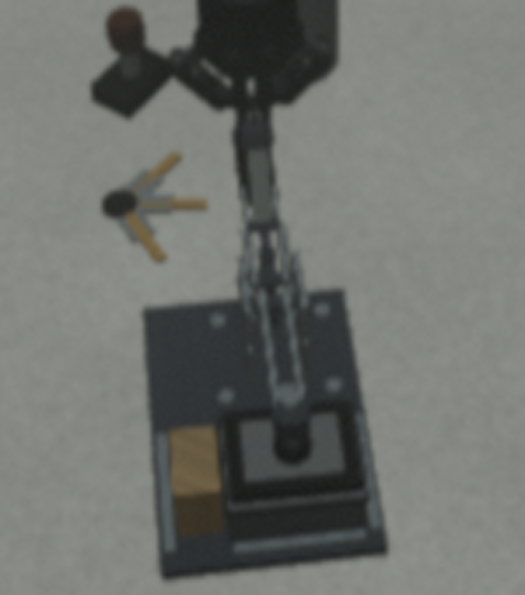

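>>> send_rows([
  {"gripper": 0,"travel": [0,0,-15],"rotation": [0,0,0]},
  {"gripper": 0,"travel": [0,0,-20],"rotation": [0,0,0]},
  {"gripper": 0,"travel": [0,0,-20],"rotation": [0,0,0]},
  {"gripper": 0,"travel": [-5,-1,-14],"rotation": [0,0,0]},
  {"gripper": 0,"travel": [-10,0,0],"rotation": [0,0,0]},
  {"gripper": 0,"travel": [-5,0,0],"rotation": [0,0,0]},
  {"gripper": 0,"travel": [0,0,0],"rotation": [0,0,0]},
  {"gripper": 0,"travel": [0,0,0],"rotation": [0,0,0]},
])

```text
t: 15.78
tcp_pos: [0.5144, 0.1643, 0.1582]
tool_rot: [0.672, 0.74, -0.001, -0.001]
force: [0.0, -0.4, 0.7]
finger_gap: -0.001
```

```bash
python3 - <<'E'
from h import *
s=manip.sense();p=inpress(s['tcp_pos']);print(p,s['force'])
E
```

```text
[-0.0015  0.1592  0.1582] [ 0.0324 -0.3887  0.7354]
```

>>> send_rows([
  {"gripper": 0,"travel": [-6,1,0],"rotation": [0,0,0]},
  {"gripper": 0,"travel": [-6,0,0],"rotation": [0,0,0]},
  {"gripper": 0,"travel": [-6,0,0],"rotation": [0,0,0]},
  {"gripper": 0,"travel": [-5,0,0],"rotation": [0,0,0]},
  {"gripper": 0,"travel": [-4,0,0],"rotation": [0,0,0]},
  {"gripper": 0,"travel": [-4,0,0],"rotation": [0,0,0]},
  {"gripper": 0,"travel": [-4,0,0],"rotation": [0,0,0]},
  {"gripper": 0,"travel": [0,0,0],"rotation": [0,0,0]},
])

```text
t: 16.45
tcp_pos: [0.5201, 0.1304, 0.1599]
tool_rot: [0.672, 0.74, 0.001, 0.0]
force: [0.1, 2.8, 2.6]
finger_gap: 0.005
```

>>> send_rows([
  {"gripper": 0,"travel": [-4,0,0],"rotation": [0,0,0]},
  {"gripper": 0,"travel": [-4,0,0],"rotation": [0,0,0]},
  {"gripper": 0,"travel": [0,0,0],"rotation": [0,0,0]},
])

```text
t: 16.7
tcp_pos: [0.5204, 0.1214, 0.1593]
tool_rot: [0.672, 0.741, -0.0, 0.0]
force: [0.9, 1.4, 1.0]
finger_gap: -0.002
```

```bash
python3 - <<'E'
from h import *
s=manip.sense();p=inpress(s['tcp_pos']);print(p,s['force'])
E
```

```text
[0.0003 0.1159 0.1593] [0.8545 1.4004 1.047 ]
```

>>> send_rows([
  {"gripper": 0,"travel": [-4,0,0],"rotation": [0,0,0]},
  {"gripper": 0,"travel": [-4,0,0],"rotation": [0,0,0]},
  {"gripper": 0,"travel": [0,0,0],"rotation": [0,0,0]},
])

```text
t: 16.95
tcp_pos: [0.521, 0.1132, 0.159]
tool_rot: [0.672, 0.741, -0.001, 0.0]
force: [-0.1, 0.8, 0.6]
finger_gap: -0.003
```

>>> send_rows([
  {"gripper": 0,"travel": [-4,0,0],"rotation": [0,0,0]},
  {"gripper": 0,"travel": [0,0,0],"rotation": [0,0,0]},
  {"gripper": 0,"travel": [0,0,0],"rotation": [0,0,0]},
])

```text
t: 17.2
tcp_pos: [0.5214, 0.1099, 0.1591]
tool_rot: [0.672, 0.741, -0.0, -0.0]
force: [-0.3, -0.3, 0.5]
finger_gap: 0.003
```

```bash
python3 - <<'E'
from h import *
s=manip.sense();p=inpress(s['tcp_pos']);print(p,s['force'])
save('side','s7')
cv2.imwrite('pics/s7c.png',cv2.resize(cv2.imread('pics/s7.png')[120:290,180:330],None,fx=3.5,fy=3.5,interpolation=cv2.INTER_CUBIC))
E
```

```text
[0.0001 0.1044 0.1591] [-0.3352 -0.3137  0.4574]
```

View pics/s7c.png

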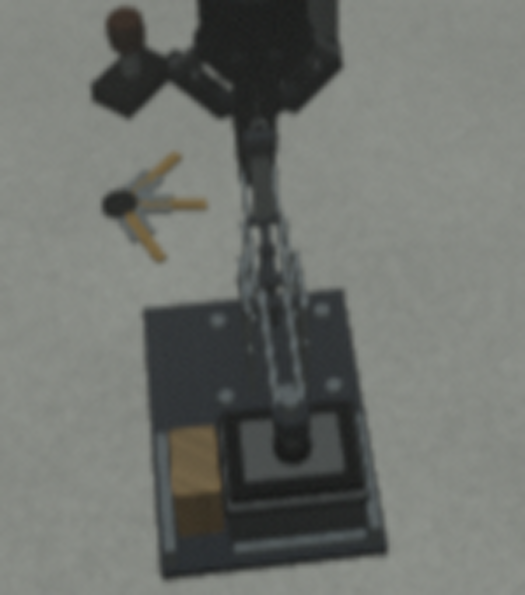

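The clamp still looks locked (plunger at (290,440)), yet there is almost no force. I have one view left, so I'll combine several pictures into it.

```bash
python3 - <<'E'
from h import *
w=save('wrist','w7')[:,:,::-1];t=save('top','t7')[:,:,::-1]
g=lambda x:np.clip(255*(x/255.)**.5,0,255).astype('uint8')
rs=lambda a,W,H:cv2.resize(np.ascontiguousarray(g(a)),(W,H),interpolation=cv2.INTER_CUBIC)
s6=cv2.imread('pics/s6.png');s7=cv2.imread('pics/s7.png')
A=np.vstack([rs(w[100:400,160:400],400,300+0),rs(t[200:280,225:335],400,300)])
w6=cv2.imread('pics/w6.png')
B=np.vstack([rs(w6[100:400,160:400],400,300),np.hstack([rs(s6[140:220,225:280],200,300),rs(s7[140:220,225:280],200,300)])])
cv2.imwrite('pics/comp.png',np.hstack([A,B]))
c=manip.calibration('wrist');f=lambda u:((u-[160,100])*[400/240,1]).round(0)
n=lambda S,h,x,th:press(x,.035+S*np.cos(th)-h*np.sin(th),.085+S*np.sin(th)+h*np.cos(th))
for L in(0,.3):print('lever tip',L,f(proj(c,n(.045+.082*np.sin(.5-L),.012+.082*np.cos(.5-L),0,0))))
for th in(0,.3,.6):print('grip end',th,[f(proj(c,n(.165,.009,x,th))) for x in(-.015,.015)])
s=manip.sense();print(inpress(s['tcp_pos']),s['force'],s['ft_torque'])
cs=manip.calibration('side');d=cv2.absdiff(s6,s7).sum(2)
k=lambda p:((proj(cs,p)-[225,140])*[200/55,300/80]+[400,300]).round(0)
for L in(0,.3,.6):print('side lever',L,k(n(.045+.082*np.sin(.5-L),.012+.082*np.cos(.5-L),0,0))+[200,0])
E
```

```text
lever tip 0 [202. 142.]
lever tip 0.3 [202. 197.]
grip end 0 [array([162., -27.]), array([243., -27.])]
grip end 0.3 [array([149., -19.]), array([255., -19.])]
grip end 0.6 [array([133.,  38.]), array([271.,  38.])]
[0.0002 0.1042 0.1595] [-0.037  -2.0042  1.4465] [-0.3732  0.1003  0.0425]
side lever 0 [703. 356.]
side lever 0.3 [705. 371.]
side lever 0.6 [708. 396.]
```

View pics/comp.png

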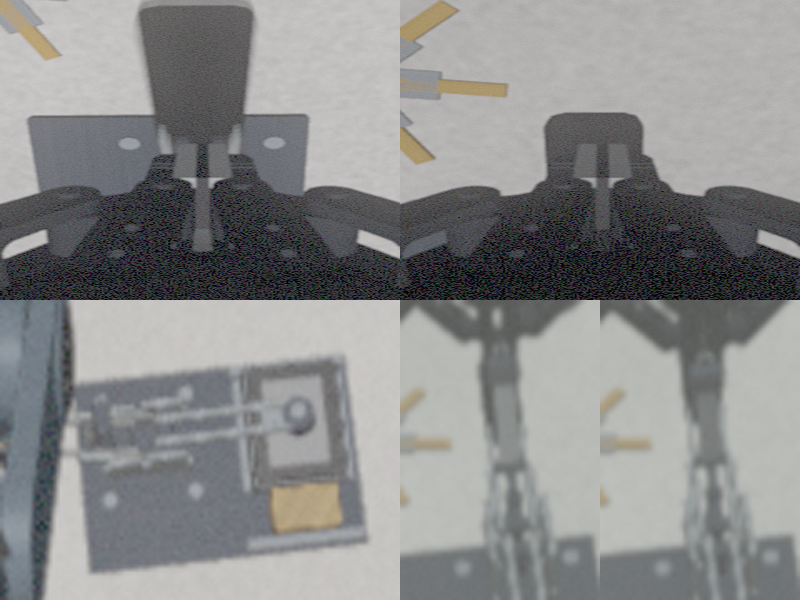

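The handle has come up: the grip end at row 5 with width 117 px implies about 0.42 rad above level. That means the lever freed the clamp, so I'll retract upwards.

>>> send_rows([
  {"gripper": 0,"travel": [0,0,-8],"rotation": [0,0,0]},
  {"gripper": 0,"travel": [0,0,-12],"rotation": [0,0,0]},
  {"gripper": 0,"travel": [0,0,-15],"rotation": [0,0,0]},
  {"gripper": 0,"travel": [0,0,-15],"rotation": [0,0,0]},
  {"gripper": 0,"travel": [0,0,-15],"rotation": [0,0,0]},
  {"gripper": 0,"travel": [0,0,-15],"rotation": [0,0,0]},
  {"gripper": 0,"travel": [0,0,-20],"rotation": [0,0,0]},
  {"gripper": 0,"travel": [0,0,-20],"rotation": [0,0,0]},
  {"gripper": 0,"travel": [0,0,-20],"rotation": [0,0,0]},
  {"gripper": 0,"travel": [0,0,-20],"rotation": [0,0,0]},
  {"gripper": 0,"travel": [0,0,0],"rotation": [0,0,0]},
])

```text
t: 18.27
tcp_pos: [0.5237, 0.1107, 0.324]
tool_rot: [0.672, 0.741, 0.003, 0.003]
force: [0.4, -1.1, 1.2]
finger_gap: -0.0
```

>>> send_rows([
  {"gripper": 0,"travel": [0,0,-10],"rotation": [0,0,0]},
  {"gripper": 0,"travel": [10,20,0],"rotation": [0,0,0]},
  {"gripper": 0,"travel": [10,-30,0],"rotation": [0,0,0]},
  {"gripper": 0,"travel": [0,-40,0],"rotation": [0,0,0]},
  {"gripper": 0,"travel": [0,-40,0],"rotation": [0,0,0]},
  {"gripper": 0,"travel": [0,0,0],"rotation": [0,0,0]},
  {"gripper": 0,"travel": [0,0,0],"rotation": [0,0,0]},
  {"gripper": 0,"travel": [0,0,0],"rotation": [0,0,0]},
])

```text
t: 18.93
tcp_pos: [0.4302, 0.1215, 0.3294]
tool_rot: [0.672, 0.741, 0.0, 0.0]
force: [0.5, 0.2, 0.7]
finger_gap: 0.001
```

```bash
python3 - <<'E'
from h import *
s=manip.sense();print(s['t'],inpress(s['tcp_pos']),s['force'])
save('side','s8');save('top','t8')
a=cv2.imread('pics/side0.png');b=cv2.imread('pics/s8.png');l=cv2.imread('pics/s6.png')
# handle/jaw region in the side view: differences to the open start and to the locked state
for n,(x0,x1,y0,y1) in dict(grip=(244,266,146,176),mech=(245,272,188,225),lidfoot=(250,275,235,255)).items():
    f=lambda p,q:cv2.absdiff(cv2.GaussianBlur(p,(3,3),0),cv2.GaussianBlur(q,(3,3),0))[y0:y1,x0:x1].mean().round(1)
    print(n,'vs start',f(a,b),'vs locked',f(l,b))
# block/case: block template shift s6->s8
r=cv2.matchTemplate(b[225:290,215:280],l[238:276,224:246],cv2.TM_CCOEFF_NORMED);print('block',cv2.minMaxLoc(r)[1::2],'expect (9,13)')
# other things
for n,(x,y,w) in dict(keys=(222,178,18),stamp=(217,137,15),flask=(265,120,20),wand=(348,190,20),radio=(356,272,16),spray=(333,360,18),b=(224,325,14),c=(238,378,18)).items():
    r=cv2.matchTemplate(b[max(y-w-8,0):y+w+8,x-w-8:x+w+8],a[y-w:y+w,x-w:x+w],cv2.TM_CCOEFF_NORMED);print(n,np.round(cv2.minMaxLoc(r)[1],2),cv2.minMaxLoc(r)[3])
E
```

```text
18.9333 [-0.0895  0.125   0.3294] [0.4811 0.1843 0.6915]
grip vs start 4.1 vs locked 30.7
mech vs start 3.5 vs locked 8.4
lidfoot vs start 7.0 vs locked 12.9
block (0.9985678791999817, (9, 13)) expect (9,13)
keys 1.0 (8, 8)
stamp 1.0 (8, 8)
flask 1.0 (8, 8)
wand 1.0 (8, 8)
radio 1.0 (8, 8)
spray 1.0 (8, 8)
b 1.0 (8, 8)
c 1.0 (8, 8)
```

```bash
python3 - <<'E'
from h import *
a=cv2.imread('pics/side0.png');b=save('side','s9')[:,:,::-1].copy()
up=lambda p:cv2.resize(p,None,fx=4,fy=4,interpolation=cv2.INTER_CUBIC)
def loc(x0,x1,y0,y1,m=10):
    r=cv2.matchTemplate(up(b[y0-m:y1+m,x0-m:x1+m]),up(a[y0:y1,x0:x1]),cv2.TM_CCOEFF_NORMED);_,v,_,p=cv2.minMaxLoc(r);return round(v,3),(np.array(p)/4-m)
print('grip shift px',loc(246,264,146,178));print('lever/mech',loc(246,270,190,222));print('lid patch',loc(240,280,233,262))
c=manip.calibration('side');p=lambda *q:proj(c,press(*q))
for d in(-.009,-.011,-.013):print(d,'lid expected home',p(0,-.11,.072)-p(d,-.11,.079),'not home',p(0,-.11,.079)-p(d,-.11,.079))
n=lambda S,h,th:press(0,.035+S*np.cos(th)-h*np.sin(th),.085+S*np.sin(th)+h*np.cos(th))
print('grip px per 0.1rad',proj(c,n(.13,.009,1.3))-proj(c,n(.13,.009,1.4)))
E
```

```text
grip shift px (1.0, array([0., 0.]))
lever/mech (0.995, array([ 0.  , -0.25]))
lid patch (0.967, array([3.25, 1.  ]))
-0.009 lid expected home [3.6811 1.1916] not home [ 3.6296 -0.3664]
-0.011 lid expected home [4.4884 1.1101] not home [ 4.4369 -0.4479]
-0.013 lid expected home [5.2959 1.0286] not home [ 5.2444 -0.5294]
grip px per 0.1rad [-0.4618 -3.1686]
```

```bash
python3 -c "
from station import manip
print(manip.sign_off())"
```

```text
the job is handed in; nothing more can be done
None
```

The job is done and handed in at about 19 s. I used the 34 mm block, held in the gripper, to push the case against the far stop, then stood the block in the gap. I pressed the handle over centre until it locked, flicked the release lever towards the tower, and the clamp sprang open.

Last checks:
- **Case:** it would go no further while the push force rose to about 10 N, so it was against the stop. The block's face was then at press x ≈ -50.5 mm.
- **Block:** it stands square in the gap. Between the locked clamp and the end, its image did not shift by a whole pixel.
- **Clamp:** when I touched the locked handle it was at z 93.7 mm (expected 94), with a force of about 22 N. It is now back exactly at its starting image position, so it is fully open.
- **Lid:** its image moved down 1.0 px. Fully home predicts about 1.1 px and not pushed in predicts about -0.4 px, so it is home. This is a coarse check, since the whole 7 mm is only about 1.5 px.
- **Other things on the desk:** none of them shifted in the side view.

Two readings disagreed or were indirect:
- **Lever force:** the readings I took during the flick showed only about 3 N in each axis, where 5–10 N was expected. I only know the lever worked because the handle came up.
- **Case travel:** the lid's sideways image shift (3.25 px) suggests the case moved about 8 mm, against the roughly 11 mm I first estimated. The contact at the stop is the better evidence.

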